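# Clamp a rack bracket in the drilling jig

### The job

Slide the steel angle bracket along the jig's channel until it is fully home against the end stop, without ramming it, and then turn the wing screw clockwise until its foot clamps the bracket firmly: about 25 N of clamping force, not so hard that the foot is overtightened. Do not bump the upright panel beside the wings, leave the carton, the jar and the tape roll where they are, and let go of everything at the end.

Things in the scene. Friction and masses are not known exactly. Their poses are not given: they have to be found in the camera images.
- jig: Drilling jig fixed to the bench, yawed up to 0.35 rad. Origin on the clamp (wing screw) axis at bench level; x along the channel to the end stop, y to the upright panel, z up. Channel floor 20 mm above the bench, 55 mm wide between guide strips 6 mm wide, 10 mm high, running 125 mm back from the stop.
- stop_face (a point): Middle of the end stop's face, 4 mm above the channel floor, 50 mm ahead (jig's +x) of the clamp axis. x points along the channel into the stop, y towards the panel, z up. The stop is a dark block 14 x 67 mm, standing 22 mm above the floor.
- wing_grip (a point): Centre of the wings of the wing screw, on its upright axis, 114 mm above the bench. The wings are one flat upright black blade 60 mm tip to tip (along this point's x), 8 mm thick (y), 24 mm high, on a 16 mm stem rising from a bridge 80 mm above the bench. The point turns with it; any start angle.
- wing: The wing screw; origin on its axis 80 mm above the bench. Clockwise from above lowers the foot 4 mm per rad; the wings stay level. Turning takes 0.20 N m free, plus 0.004 N m per N of clamping (0.30 at 25 N); halted, friction makes the reading 0.05 to 0.15 lower, so watch its rise. Stays where left. The foot meets the bracket after 0.6 to 3.3 rad: several grasps of up to 1.5 rad.
- rod: Non-turning steel rod under the wing screw. It carries a sprung rubber-faced foot 18 mm across, set by an earlier user at an unmeasured 6 to 10 mm below this origin: when it meets the bracket must be felt. The spring gives 15 N per mm, about 60 N per rad of the wings. Firm is 12 to 40 N on the bracket; above 50 N is overtightened.
- panel: Fixed upright aluminium panel, 80 mm long in x, 8 mm thick, its top 128 mm above the bench (14 mm above the middle of the wings). Origin and axes as the jig's. Its face is 42 mm from the wing screw's axis on the +y side: the wings pass it at 12 mm, and fingers opened wide about the wings can hit it.
- bracket_flange (a point): Grasp point on the loose steel angle bracket (0.35 to 0.65 kg): on its upright flange, 20 mm below the top edge, 38 mm above the sole's underside. Flange 8 mm thick (x), 50 mm wide (y), 58 mm high. Sole 145 x 50 x 8 mm, flat in the channel under the foot, flange at the rear. x points to the sole's front edge, z up.
- bracket_front (a point): Middle of the bracket's front edge, at half thickness (4 mm above the channel floor). It is home when this point meets the stop face. It lies 141 mm ahead of the flange point along x. Starts 15 to 40 mm short of the stop.
- bracket: The angle bracket itself; origin under the middle of the sole's front edge, axes as the flange point. It drags on the channel floor with a few newtons, which may feel like a stop.
- stop: The end stop block; origin at the jig's clamp axis at bench level, jig's axes.
- carton: Bystander: closed red and white gable carton, 70 x 90 mm, 142 mm high, origin at its underside. Leave it.
- jar: Bystander: clear jar of 56 mm diameter, 70 mm high, origin at its underside. Leave it.
- tape: Bystander: cardboard tape roll standing flat, 90 mm across, 45 mm high, origin at its underside. Leave it.

How it is judged:
By the outcome, as a careful person would: the job done as asked, in the order asked, and still so for the second after the job is handed in, with the robot touching nothing.
It also fails if it takes over 72 s, if anything falls off the work surface, if the arm or the gripper's body presses on something with over 40 N, if the wrist force passes 120 N, or if a joint passes its speed limit or range.

### The arm

A 6-joint arm with a two-finger parallel gripper is mounted at the origin on the work surface. World frame = base frame: x ahead of the robot, y to its left, z up, the work surface at z = 0. Lengths are in m, angles in rad, forces in N, time in s.
With the tool pointing down it reaches from about 0.35 to 0.775 m from the base axis. Payload 5.5 kg.
Tool frame: the origin (TCP) lies midway between the tips of the shut fingers; the grasp point (between the pads) lies 19 mm behind it (ctrl.grip_point_offset is the distance from the TCP to the grasp point, in m); x points along the fingers, y is the direction in which the jaws open and shut, and the axes are right-handed (so a half turn about x gives the same grasp; the last joint's range is limited). The gripper opens to 85 mm and grips with 20 to 120 N. Pads are 22 mm wide; open, the fingers measure 114 mm over their backs; the gripper's body (76 mm by 85 mm) begins 54 mm behind the grasp point. The pads swing forward as they close: fully open they stand 13 mm farther back than shut.
Start: joints at [-1.285, 0.313, 0.046, 1.304, 0, 1.431], TCP at [0.238, -0.524, 0.231] pointing down, gripper open.
Joint ranges: [-2.76, 2.76], [-0.86, 1.69], [-1.03, 1.26], [-2.2, 2.34], [-1.47, 1.5], [-3.14, 3.14]. Speed limits (rad/s): [2.57, 2.57, 3.14, 3.14, 3.14, 3.14].

### API

Orientations are given as a rotation vector (axis times angle).
In Python, from bench import ctrl gives the robot as it stands.
- The arm moves only by the tool servo_tool, never from a script. Its arguments are lists of equal length, an entry for each row: "dr": the turn, a rotation vector about the tool's x, y, z in degrees, a list of three; "slide": the shift along the tool's x, y, z in m, a list of three; "fingers": the finger opening in m, from 0 to 0.0854. In form: {"dr": [[rx, ry, rz], ...], "slide": [[tx, ty, tz], ...], "fingers": [fingers, ...]}. A call has 1 to 10 rows; each row shifts and turns the pose as measured when the row begins, along the tool's axes as they then stand; what a row does not reach is not made up. A row lasts 1/10 s, in which the tool goes at most 50 mm and 8.59 degrees, less where a joint would pass 70% of its speed; a pose out of reach is approached as far as the arm can. A call with a gripper value outside its range is refused whole. The fingers move at their own pace and stop on an object; "newtons" is the grip in N (left out, the last holds). Time passes only in rows, so rows that do not move let the fingers close. It gives the time, the measured TCP pose, the force and the opening at its end, in the units of the state.
- ctrl.get_obs(): the state, without advancing time (a new reading comes with each control period).
- ctrl.grab_frame(name): name is "side" or "top" or "wrist"; returns (picture, depth): 420x560x3 uint8, red, green, blue; 420x560 float32, m along the optical axis (not along the pixel's ray), 0 where there is no reading.
- ctrl.camera_model(name): a dict with "fx", "fy", "cx", "cy" (pixels), "R" (3x3) and "t" (3): a world point X has camera coordinates R X + t; the wrist camera has in their place "T_tool_cam" (4x4, takes a point from camera to tool coordinates, whose origin is the TCP and whose axes are the tool frame's). Camera axes: x right, y down, z forward; pixel columns grow to the right and rows downward; lengths in m; the calibration is good to about 2 mm. A picture is of the moment at which its call begins: read the wrist's pose just before it. camera_model takes no time and is no camera call.
- ctrl.sign_off(): hands the job in, once; it reports no verdict.
The state is a dict: "time": time; "qpos": joint angles; "qd": joint speeds; "tau": joint torques, N m; "ee_pos": TCP position; "tool_rot": TCP orientation; "contact_force": force on the tool from outside, world axes, zero at the start; "ft_torque": the same for the moment, N m; "finger_gap": finger opening in m.
Only numpy, scipy, OpenCV 4.12 (cv2) and the standard library are available. Lean on these libraries where they do the work, as an engineer would, in place of code of your own. Each camera call takes 0.05 s, during which the arm holds its last target.

## Working session

There is one attempt and no reset: what is moved stays moved. The work goes in short steps, Python scripts to look and compute and a tool call to move; the robot and the scene stay as the last step left them, time stands still between calls to the robot, and variables do not carry over. Pictures are saved under pics/ and viewed, and the job is handed in when it is done.

Besides the shell and the picture viewer there is one more tool, called after "Call:" as a command line: name --argument value ..., lists and objects as JSON in quotes. servo_tool: Moves the arm, as the interface text tells. Its arguments: {"type":"object","properties":{"dr":{"type":"array"},"slide":{"type":"array"},"fingers":{"type":"array"},"newtons":{"type":"number"}},"required":["dr","slide","fingers"]}

```bash
ls; mkdir -p pics; cat > h.py <<'E'
import numpy as np, cv2
from bench import ctrl
from scipy.spatial.transform import Rotation as Rn
def shot(n,name):
    o=ctrl.get_obs(); im,d=ctrl.grab_frame(n); cv2.imwrite('pics/%s.png'%name,im[:,:,::-1]); np.savez('pics/%s.npz'%name,im=im,d=d,p=o['ee_pos'],r=o['tool_rot']); return im,d
def cam(n,f=None):
    c=ctrl.camera_model(n); K=np.array([[c['fx'],0,c['cx']],[0,c['fy'],c['cy']],[0,0,1]])
    if n=='wrist':
        T=np.eye(4); T[:3,:3]=Rn.from_rotvec(f['r']).as_matrix(); T[:3,3]=f['p']; M=T@np.array(c['T_tool_cam'])
        return K,M[:3,:3],M[:3,3]
    R=np.array(c['R']);t=np.array(c['t']); return K,R.T,-R.T@t
def ray(n,uv,z,f=None):
    K,R,o=cam(n,f); uv=np.atleast_2d(uv); d=(R@np.linalg.inv(K)@np.c_[uv,np.ones(len(uv))].T).T
    return o+d*((z-o[2])/d[:,2])[:,None]
def cloud(n,d,f=None):
    K,R,o=cam(n,f); v,u=np.mgrid[:d.shape[0],:d.shape[1]]
    P=np.stack([(u-K[0,2])/K[0,0]*d,(v-K[1,2])/K[1,1]*d,d],-1)
    return P@R.T+o
E
python3 - <<'E'
from h import *
print(ctrl.get_obs())
for n in('side','top','wrist'):
    shot(n,n+'0')
    c=ctrl.camera_model(n);print(n,c)
E
```

```text
pics
{'time': 0.0, 'qpos': array([-1.28460296e+00,  3.14010664e-01,  4.49790994e-02,  1.30360902e+00,
       -3.59095557e-06,  1.43123379e+00]), 'qd': array([-0.00027272, -0.00129511, -0.00104638,  0.00137315,  0.00247056,
       -0.00172881]), 'tau': array([ 7.56408863e-04, -4.80632865e+01,  2.98532349e+01,  1.94049004e-02,
       -1.40903448e-04, -2.02036148e-06]), 'ee_pos': array([ 0.23734338, -0.52316445,  0.23040309]), 'tool_rot': array([ 1.98688718,  0.4313714 , -1.98716909]), 'contact_force': array([ 0.0491411 , -0.20636847,  0.05581417]), 'ft_torque': array([-0.00052627,  0.00870389, -0.03614951]), 'finger_gap': 0.08512568475101649}
side {'fx': 497.20842078888785, 'fy': 497.20842078888785, 'cx': 278.08648127304855, 'cy': 214.418728443565, 'R': array([[-9.83212460e-01, -1.82464364e-01, -1.20234144e-04],
       [-1.16024810e-01,  6.25710041e-01, -7.71378758e-01],
       [ 1.40824366e-01, -7.58415256e-01, -6.36376302e-01]]), 't': array([0.60354489, 0.12789   , 1.12458125])}
top {'fx': 384.1981391445495, 'fy': 384.1981391445495, 'cx': 275.87783514604445, 'cy': 211.28224323776232, 'R': array([[-0.00912973, -0.99990025,  0.01077653],
       [-0.99233865,  0.00773175, -0.12330543],
       [ 0.12320981, -0.01181971, -0.99231025]]), 't': array([0.03580173, 0.61714514, 0.73262922])}
wrist {'fx': 340.37506442477223, 'fy': 340.37506442477223, 'cx': 277.43592575209783, 'cy': 206.63672601589468, 'T_tool_cam': array([[ 3.89811649e-04, -3.07541308e-01,  9.51534651e-01,
        -1.41364825e-01],
       [ 9.99999863e-01,  4.53384054e-04, -2.63129956e-04,
        -2.88686627e-04],
       [-3.50487307e-04,  9.51534623e-01,  3.07541442e-01,
        -7.78228747e-02],
       [ 0.00000000e+00,  0.00000000e+00,  0.00000000e+00,
         1.00000000e+00]])}
```

View pics/top0.png

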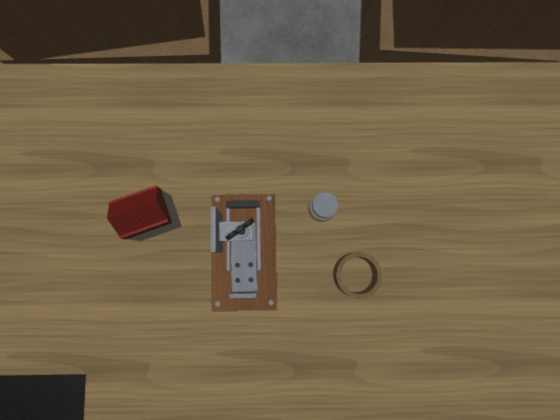

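View pics/side0.png

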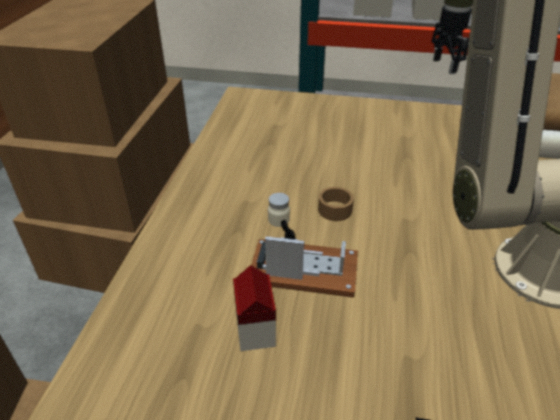

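View pics/wrist0.png

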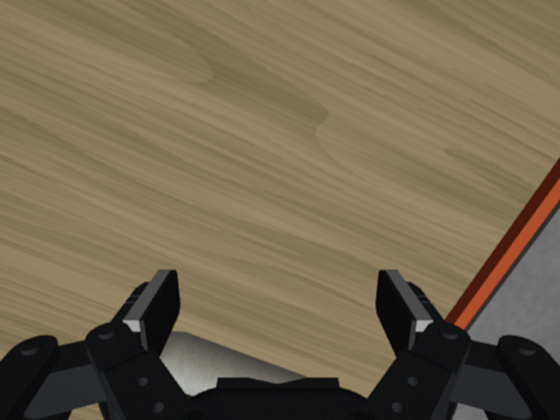

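Top view: the jig is at columns 211–276, rows 195–311. The stop is at about (242,204), the wings at (240,229), the flange at (243,295) and the panel at (214,229). I'll measure these coarsely first.

```bash
python3 - <<'E'
from h import *
f=np.load('pics/top0.npz'); P=cloud('top',f['d'])
im=f['im'].astype(int)
cv2.imwrite('pics/topz.png',cv2.resize(f['im'][185:320,200:285,::-1],None,fx=5,fy=4.4,interpolation=cv2.INTER_CUBIC)[:600])
for nm,(a,b,c,d),(lo,hi) in [('panel',(205,255,205,222),(.115,.14)),('wing',(205,250,218,262),(.11,.14)),('flange',(285,305,222,262),(.055,.1)),('stop',(195,215,218,268),(.035,.05)),('strips',(200,275,218,268),(.025,.034))]:
    Q=P[a:b,c:d].reshape(-1,3); Q=Q[(Q[:,2]>lo)&(Q[:,2]<hi)]
    m=Q.mean(0); w,v=np.linalg.eigh(np.cov(Q[:,:2].T)); a=v[:,1]; s=(Q[:,:2]-m[:2])@a
    print(nm,len(Q),m.round(4),np.median(Q[:,2]).round(4),'ang',np.degrees(np.arctan2(a[1],a[0])).round(2),'len',np.ptp(s).round(4),'mid',(m[:2]+a*(s.max()+s.min())/2).round(4))
E
```

```text
panel 225 [0.5755 0.1425 0.1273] 0.1283 ang -179.35 len 0.079 mid [0.5753 0.1425]
wing 175 [0.5759 0.0973 0.1226] 0.1234 ang 124.84 len 0.059 mid [0.5759 0.0973]
flange 142 [0.4568 0.0949 0.0765] 0.0781 ang 91.29 len 0.0483 mid [0.4568 0.0951]
stop 250 [0.6325 0.0975 0.0422] 0.0424 ang 92.3 len 0.0751 mid [0.6323 0.1035]
strips 1269 [0.5388 0.0958 0.029 ] 0.029 ang 173.77 len 0.1368 mid [0.5596 0.0935]
```

View pics/topz.png

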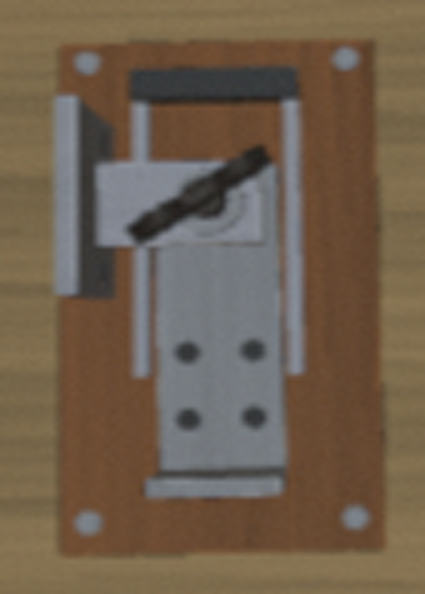

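```bash
cat >> h.py <<'E'
def state():
    o=ctrl.get_obs(); R=Rn.from_rotvec(o['tool_rot']).as_matrix(); return o,R,np.array(o['ee_pos'])
def to(p,yawy=None):
    """slide in tool axes to reach p with current orientation; tilt-correcting rotvec toward x down and jaw yaw (deg, mod 180)"""
    o,R,q=state(); print('t',round(o['time'],2),'pos',q.round(4),'gap',round(o['finger_gap'],4),'q6',o['qpos'][5].round(3),'jawyaw',np.degrees(np.arctan2(R[1,1],R[0,1])).round(2),'F',np.round(o['contact_force'],1),'M',np.round(o['ft_torque'],3))
    print(' slide(mm)',(R.T@(np.array(p)-q)*1000).round(1))
    if yawy is not None:
        a=np.degrees(np.arctan2(R[1,1],R[0,1])); best=(yawy-a+90)%180-90
        y=np.radians(a+best); Y=np.array([np.cos(y),np.sin(y),0]); X=np.array([0,0,-1.]); T=np.c_[X,Y,np.cross(X,Y)]
        dr=Rn.from_matrix(R.T@T).as_rotvec(); print(' dr(deg)',np.degrees(dr).round(2),' slide after rot',(T.T@(np.array(p)-q)*1000).round(1))
E
python3 - <<'E'
from h import *
to([.43,.095,.23],1.5)
print(state()[1].round(3))
E
```

```text
t 0.15 pos [ 0.2374 -0.5233  0.2306] gap 0.0855 q6 1.431 jawyaw -65.61 F [-0.4 -0.1 -0. ] M [ 0.075  0.02  -0.047]
 slide(mm) [   1.4 -483.5 -430.8]
 dr(deg) [-6.711e+01 -6.000e-02  6.000e-02]  slide after rot [ 6.000e-01  2.087e+02 -6.130e+02]
[[-0.     0.413 -0.911]
 [ 0.001 -0.911 -0.413]
 [-1.    -0.001 -0.   ]]
```

Call:
servo_tool --dr '[[0,0,0],[0,0,0],[0,0,0],[0,0,0],[0,0,0],[0,0,0],[0,0,0],[0,0,0],[0,0,0],[0,0,0]]' --slide '[[-0.002,-0.03,-0.037],[-0.002,-0.03,-0.037],[-0.002,-0.03,-0.037],[-0.002,-0.03,-0.037],[-0.002,-0.03,-0.037],[-0.002,-0.03,-0.037],[-0.002,-0.03,-0.037],[-0.002,-0.03,-0.037],[-0.002,-0.03,-0.037],[-0.002,-0.03,-0.037]]' --fingers '[0.085,0.085,0.085,0.085,0.085,0.085,0.085,0.085,0.085,0.085]'

```text
time: 1.15
ee_pos: [0.4554, -0.0878, 0.2479]
tool_rot: [1.995, 0.421, -1.997]
contact_force: [0.3, -0.2, -0.6]
finger_gap: 0.0852
```

Call:
servo_tool --dr '[[0,0,0],[0,0,0],[0,0,0],[0,0,0],[-8.4,0,0],[-8.4,0,0],[-8.4,0,0],[-8.4,0,0],[-8.4,0,0],[-8.4,0,0]]' --slide '[[0,-0.03,-0.037],[0,-0.03,-0.037],[0,-0.03,-0.037],[0,-0.03,-0.037],[0,0,0],[0,0,0],[0,0,0],[0,0,0],[0,0,0],[0,0,0]]' --fingers '[0.085,0.085,0.085,0.085,0.085,0.085,0.085,0.085,0.085,0.085]'

```text
time: 2.15
ee_pos: [0.5458, 0.0986, 0.2446]
tool_rot: [1.394, 1.085, -1.398]
contact_force: [0.9, 0.1, -0.3]
finger_gap: 0.0854
```

```bash
python3 - <<'E'
from h import *
to([.54,.08,.25],1.5)
E
```

```text
t 2.15 pos [0.5458 0.0986 0.2446] gap 0.0854 q6 1.857 jawyaw -14.61 F [ 0.9  0.1 -0.3] M [-0.042  0.03  -0.001]
 slide(mm) [-5.4 -0.9 19.4]
 dr(deg) [-16.11  -0.19   0.34]  slide after rot [-5.4 -6.3 18.4]
```

Call:
servo_tool --dr '[[-8.3,0,0],[-8,0,0],[0,0,0]]' --slide '[[-0.003,0,0],[-0.003,0,0.016],[0,0,0]]' --fingers '[0.085,0.085,0.085]'

```text
time: 2.45
ee_pos: [0.5433, 0.0828, 0.2494]
tool_rot: [1.176, 1.239, -1.181]
contact_force: [0.3, 0.7, -0.9]
finger_gap: 0.0852
```

```bash
python3 - <<'E'
from h import *
to([.54,.08,.25],1.5)
shot('wrist','w1')
f=np.load('pics/w1.npz'); P=cloud('wrist',f['d'],f)
for nm,lo,hi,box in [('panel',.122,.14,(.5,.65,.12,.17)),('wing',.11,.14,(.53,.62,.06,.13)),('flange',.07,.1,(.43,.5,.05,.14)),('bridge',.075,.085,(.53,.62,.05,.14)),('stop',.036,.05,(.61,.66,.04,.15)),('strips',.028,.033,(.48,.63,.04,.15))]:
    m=(P[...,2]>lo)&(P[...,2]<hi)&(P[...,0]>box[0])&(P[...,0]<box[1])&(P[...,1]>box[2])&(P[...,1]<box[3])
    Q=P[m]; 
    if len(Q)<10: print(nm,len(Q)); continue
    (cx,cy),(w,h),a=cv2.minAreaRect((Q[:,:2]*1000).astype(np.float32))
    print(nm,len(Q),'z',np.percentile(Q[:,2],[5,50,95]).round(4),'rect',round(cx,1),round(cy,1),round(w,1),round(h,1),round(a,1),'mean',Q[:,:2].mean(0).round(4))
E
```

```text
t 2.45 pos [0.5433 0.0828 0.2494] gap 0.0852 q6 1.53 jawyaw 2.48 F [ 0.3  0.7 -0.9] M [ 0.03  -0.01  -0.013]
 slide(mm) [-0.6 -3.4  2.7]
 dr(deg) [ 0.98 -0.24  0.48]  slide after rot [-0.6 -3.4  2.7]
panel 1163 z [0.1252 0.1266 0.1278] rect 575.2 141.7 80.0 8.1 0.6 mean [0.5749 0.1418]
wing 703 z [0.1169 0.1224 0.1254] rect 575.4 96.0 8.0 58.6 35.0 mean [0.5742 0.0979]
flange 534 z [0.0716 0.0766 0.078 ] rect 455.3 93.4 8.8 50.0 1.3 mean [0.4561 0.0943]
bridge 276 z [0.0774 0.0786 0.0799] rect 566.9 104.9 27.0 50.8 43.8 mean [0.5751 0.0984]
stop 908 z [0.0387 0.0405 0.0418] rect 632.6 96.3 14.9 66.9 0.9 mean [0.632  0.0974]
strips 1033 z [0.0281 0.0288 0.0304] rect 554.4 103.6 149.1 83.6 0.7 mean [0.5528 0.0968]
```

View pics/w1.png

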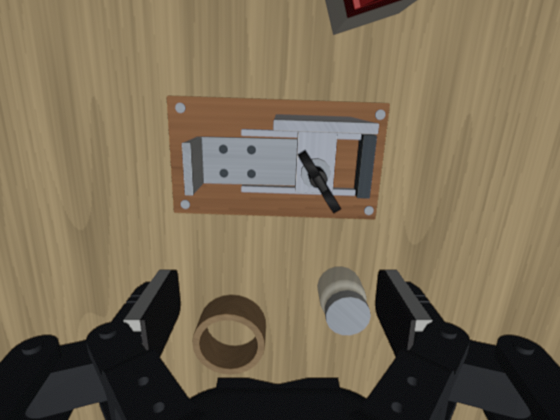

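The wrist view is sharp. The flange top is at (190,168), the wings at (318,180), the stop at (367,165) and the panel at (325,125). The jig yaw is about 0.8°, and the bracket is about 29 mm short of the stop. I'll move above the flange now.

Call:
servo_tool --dr '[[1.7,-0.2,0.5],[0,0,0],[0,0,0],[0,0,0],[0,0,0],[0,0,0]]' --slide '[[0,-0.042,-0.005],[0,-0.045,-0.005],[0.04,0,0],[0.04,0,0],[0.03,0,0],[0,0,0]]' --fingers '[0.07,0.07,0.07,0.07,0.07,0.07]'

```text
time: 3.1
ee_pos: [0.4535, 0.0942, 0.1348]
tool_rot: [1.218, 1.207, -1.213]
contact_force: [-0.4, -0.5, 0.2]
finger_gap: 0.07
```

```bash
python3 - <<'E'
from h import *
to([.4555,.0937,.039],0.8)
E
```

```text
t 3.1 pos [0.4535 0.0942 0.1348] gap 0.07 q6 1.608 jawyaw -0.46 F [-0.4 -0.5  0.2] M [0.007 0.071 0.004]
 slide(mm) [95.8  2.   0.8]
 dr(deg) [-1.26 -0.2  -0.06]  slide after rot [95.8  2.   0.5]
```

Call:
servo_tool --dr '[[-1.2,0,0],[0,0,0],[0,0,0],[0,0,0],[0,0,0],[0,0,0],[0,0,0],[0,0,0],[0,0,0]]' --slide '[[0.035,0.002,0],[0.035,0,0],[0.022,0,0],[0.002,0,0],[0,0,0],[0,0,0],[0,0,0],[0,0,0],[0,0,0]]' --fingers '[0.07,0.07,0.07,0.07,0.05,0.02,0.0,0.0,0.0]' --newtons 25

```text
time: 4.0
ee_pos: [0.4638, 0.0965, 0.0489]
tool_rot: [1.216, 1.205, -1.193]
contact_force: [0.0, -0.3, -4.9]
finger_gap: 0.0072
```

```bash
python3 - <<'E'
from h import *
to([.4845,.0942,.039],0.8)
E
```

```text
t 4.0 pos [0.4638 0.0965 0.0489] gap 0.0072 q6 1.598 jawyaw 0.28 F [ 0.  -0.3 -4.9] M [-0.086  0.268  0.   ]
 slide(mm) [10.2 20.6  2.5]
 dr(deg) [-0.51 -0.29 -0.81]  slide after rot [ 9.9 20.7  2.6]
```

```bash
python3 - <<'E'
from h import *
shot('wrist','w2');shot('side','s2')
im=cv2.imread('pics/s2.png');cv2.imwrite('pics/s2z.png',cv2.resize(im[180:330,200:400],None,fx=4,fy=4))
to([.4845,.0942,.039],0.8)
E
```

```text
t 4.1 pos [0.4636 0.0965 0.0485] gap 0.0077 q6 1.598 jawyaw 0.29 F [-0.1  0.5  0.1] M [-0.007  0.387  0.019]
 slide(mm) [ 9.8 20.8  2.5]
 dr(deg) [-0.51 -0.29 -0.79]  slide after rot [ 9.5 20.9  2.6]
```

View pics/w2.png

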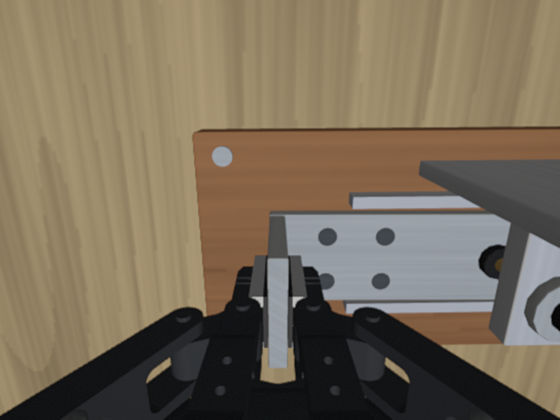

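View pics/s2z.png

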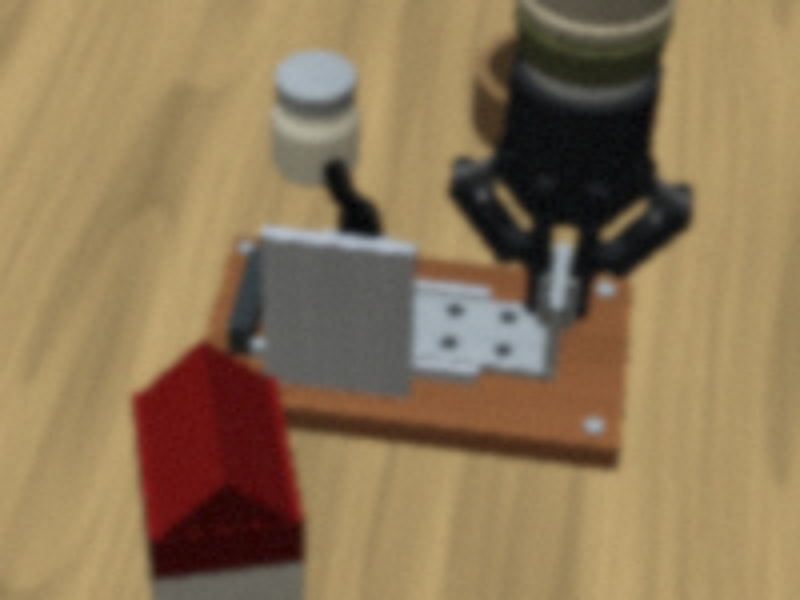

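The pads hold the flange squarely (at about (278,310) in the wrist view) and the sole lies between the strips. I'll slide it forward gently now.

Call:
servo_tool --dr '[[-0.5,-0.3,-0.8],[0,0,0],[0,0,0],[0,0,0],[0,0,0]]' --slide '[[0,0.003,0],[0,0.003,0],[0,0.003,0],[0,0.003,0],[0,0.003,0]]' --fingers '[0,0,0,0,0]'

```text
time: 4.6
ee_pos: [0.4788, 0.0968, 0.0487]
tool_rot: [1.197, 1.218, -1.201]
contact_force: [-2.0, -0.5, 0.8]
finger_gap: 0.0074
```

```bash
python3 - <<'E'
from h import *
to([.4845,.0942,.0485],0.8)
E
```

```text
t 4.6 pos [0.4788 0.0968 0.0487] gap 0.0074 q6 1.591 jawyaw 0.84 F [-2.  -0.5  0.8] M [0.093 0.175 0.072]
 slide(mm) [0.2 5.7 2.7]
 dr(deg) [0.04 0.03 0.17]  slide after rot [0.2 5.7 2.7]
```

Call:
servo_tool --dr '[[0,0,0],[0,0,0]]' --slide '[[0,0.0015,0],[0,0.001,0]]' --fingers '[0,0]'

```text
time: 4.8
ee_pos: [0.4819, 0.0969, 0.0487]
tool_rot: [1.197, 1.218, -1.201]
contact_force: [-3.2, -0.5, 1.7]
finger_gap: 0.0079
```

Call:
servo_tool --dr '[[0,0,0],[0,0,0]]' --slide '[[0,0.001,0],[0,0.001,0]]' --fingers '[0,0]'

```text
time: 5.0
ee_pos: [0.4839, 0.0969, 0.0487]
tool_rot: [1.197, 1.218, -1.201]
contact_force: [-2.3, -0.1, 1.1]
finger_gap: 0.0074
```

Call:
servo_tool --dr '[[0,0,0]]' --slide '[[0,0.001,0]]' --fingers '[0]'

```text
time: 5.1
ee_pos: [0.4848, 0.0969, 0.0487]
tool_rot: [1.197, 1.218, -1.201]
contact_force: [-1.8, -0.4, 1.2]
finger_gap: 0.0076
```

Call:
servo_tool --dr '[[0,0,0]]' --slide '[[0,0.001,0]]' --fingers '[0]'

```text
time: 5.2
ee_pos: [0.4857, 0.0969, 0.0487]
tool_rot: [1.196, 1.218, -1.201]
contact_force: [-7.2, 0.2, 3.3]
finger_gap: 0.0074
```

Call:
servo_tool --dr '[[0,0,0]]' --slide '[[0,0.0007,0]]' --fingers '[0]'

```text
time: 5.3
ee_pos: [0.4856, 0.097, 0.0486]
tool_rot: [1.196, 1.22, -1.202]
contact_force: [-6.7, 0.0, 4.3]
finger_gap: 0.0075
```

Call:
servo_tool --dr '[[0,0,0]]' --slide '[[0,0.0007,0]]' --fingers '[0]'

```text
time: 5.4
ee_pos: [0.4856, 0.097, 0.0486]
tool_rot: [1.195, 1.22, -1.203]
contact_force: [-5.4, -0.2, 4.3]
finger_gap: 0.0074
```

Call:
servo_tool --dr '[[0,0,0]]' --slide '[[0,0.0018,0]]' --fingers '[0]'

```text
time: 5.5
ee_pos: [0.4855, 0.097, 0.0485]
tool_rot: [1.193, 1.223, -1.206]
contact_force: [-11.1, -0.8, 8.1]
finger_gap: 0.0075
```

Call:
servo_tool --dr '[[0,0,0]]' --slide '[[0,0.0018,0]]' --fingers '[0]'

```text
time: 5.6
ee_pos: [0.4855, 0.097, 0.0486]
tool_rot: [1.192, 1.225, -1.208]
contact_force: [-8.9, -0.5, 7.1]
finger_gap: 0.0078
```

```bash
python3 - <<'E'
from h import *
to([.4845,.0942,.0485],0.8)
f=shot('top','t3'); im=cv2.imread('pics/t3.png');cv2.imwrite('pics/t3z.png',cv2.resize(im[190:310,205:285],None,fx=5,fy=5,interpolation=cv2.INTER_CUBIC))
E
```

```text
t 5.6 pos [0.4855 0.097  0.0486] gap 0.0078 q6 1.591 jawyaw 0.85 F [-8.9 -0.5  7.1] M [ 0.021  0.926 -0.031]
 slide(mm) [ 0.1 -1.   2.8]
 dr(deg) [0.05 0.04 0.73]  slide after rot [ 0.1 -1.   2.8]
```

View pics/t3z.png

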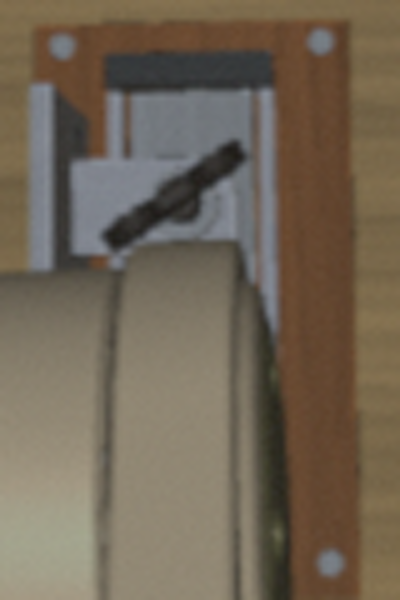

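The front edge meets the stop's dark face in the top view (crop row ~88). Resistance rose above 10 N with no further motion, so the bracket is home. I'll open and lift.

Call:
servo_tool --dr '[[0,0,0],[0,0,0],[0,0,0],[0,0,0]]' --slide '[[0,0,0],[0,0,0],[0,0,0],[0,0,0]]' --fingers '[0.04,0.04,0.04,0.04]'

```text
time: 6.05
ee_pos: [0.4883, 0.0969, 0.0492]
tool_rot: [1.194, 1.221, -1.205]
contact_force: [0.4, -0.1, 0.4]
finger_gap: 0.0399
```

```bash
python3 - <<'E'
from h import *
to([.4845,.0942,.18],0.8)
E
```

```text
t 6.05 pos [0.4883 0.0969 0.0492] gap 0.0399 q6 1.591 jawyaw 0.84 F [ 0.4 -0.1  0.4] M [-0.007 -0.006 -0.013]
 slide(mm) [-130.8   -4.9    2.7]
 dr(deg) [0.04 0.06 0.45]  slide after rot [-130.8   -3.9    2.6]
```

Call:
servo_tool --dr '[[0,0,0.4],[0,0,0],[0,0,0],[0,0,0],[0,0,0],[0,0,0]]' --slide '[[-0.03,0,0],[-0.04,0,0],[-0.045,0,0],[-0.045,0,0],[-0.04,0.04,0],[0,0,0]]' --fingers '[0.04,0.04,0.04,0.03,0.03,0.03]'

```text
time: 6.65
ee_pos: [0.5248, 0.0974, 0.2503]
tool_rot: [1.198, 1.215, -1.199]
contact_force: [0.6, -0.5, -0.0]
finger_gap: 0.03
```

```bash
python3 - <<'E'
from h import *
to([.5753,.0962,.2],215)
shot('wrist','w4')
f=np.load('pics/w4.npz'); P=cloud('wrist',f['d'],f)
for nm,lo,hi,box in [('panel',.122,.14,(.5,.65,.12,.17)),('wing',.11,.14,(.53,.62,.06,.13)),('flange',.07,.1,(.43,.53,.05,.14)),('stop',.036,.05,(.61,.66,.04,.15))]:
    m=(P[...,2]>lo)&(P[...,2]<hi)&(P[...,0]>box[0])&(P[...,0]<box[1])&(P[...,1]>box[2])&(P[...,1]<box[3])
    Q=P[m]; 
    if len(Q)<10: print(nm,len(Q)); continue
    (cx,cy),(w,h),a=cv2.minAreaRect((Q[:,:2]*1000).astype(np.float32))
    print(nm,len(Q),'z',np.percentile(Q[:,2],[5,50,95]).round(4),'rect',round(cx,1),round(cy,1),round(w,1),round(h,1),round(a,1),'mean',Q[:,:2].mean(0).round(4))
E
```

```text
t 6.65 pos [0.5248 0.0974 0.2503] gap 0.03 q6 1.59 jawyaw 0.81 F [ 0.6 -0.5 -0. ] M [-0.001  0.047 -0.013]
 slide(mm) [50.3 50.5  1.8]
 dr(deg) [-34.19   0.06   0.04]  slide after rot [50.3 40.7 29.9]
panel 1129 z [0.1251 0.1266 0.1277] rect 575.1 141.9 80.0 8.0 0.9 mean [0.5749 0.1419]
wing 665 z [0.117  0.1224 0.1253] rect 575.5 96.1 8.0 59.0 35.1 mean [0.5739 0.0983]
flange 459 z [0.0732 0.0766 0.0778] rect 484.7 94.6 8.2 49.1 1.1 mean [0.485  0.0954]
stop 825 z [0.0386 0.0405 0.0418] rect 630.4 105.9 24.4 86.5 10.7 mean [0.6318 0.0956]
```

View pics/w4.png

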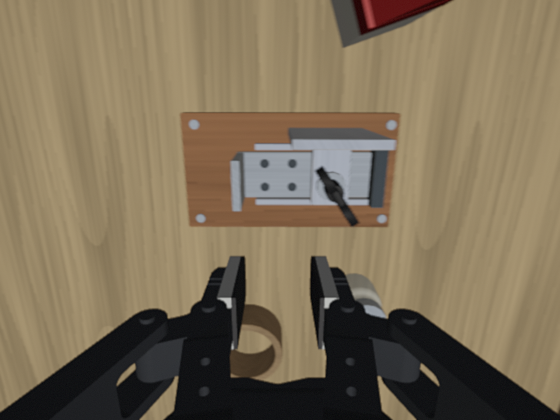

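The bracket's front edge comes out at 0.6257 and the stop face at 0.6256, so it's home. Next I'll rewind the wrist at height, so that one clockwise sweep has enough range.

Call:
servo_tool --dr '[[-8.5,0,0],[-8.5,0,0],[-8.5,0,0],[-8.5,0,0],[-8.5,0,0],[-8.5,0,0],[-8.5,0,0],[-8.5,0,0],[-8.5,0,0],[-8.5,0,0]]' --slide '[[0,0,0],[0,0,0],[0,0,0],[0,0,0],[0,0,0],[0,0,0],[0,0,0],[0,0,0],[0,0,0],[0,0,0]]' --fingers '[0.03,0.03,0.03,0.03,0.03,0.03,0.03,0.03,0.03,0.03]'

```text
time: 7.7
ee_pos: [0.5101, 0.0971, 0.233]
tool_rot: [0.039, 1.601, -0.043]
contact_force: [-0.1, 0.1, -0.5]
finger_gap: 0.0299
```

Call:
servo_tool --dr '[[-8.5,0,0],[-8.5,0,0],[-8.5,0,0],[-8.5,0,0],[-8.5,0,0],[-8.5,0,0],[-8.5,0,0],[-8.5,0,0],[-8.5,0,0],[-8.5,0,0]]' --slide '[[0,0,0],[0,0,0],[0,0,0],[0,0,0],[0,0,0],[0,0,0],[0,0,0],[0,0,0],[0,0,0],[0,0,0]]' --fingers '[0.03,0.03,0.03,0.03,0.03,0.03,0.03,0.03,0.03,0.03]'

```text
time: 8.7
ee_pos: [0.4957, 0.0967, 0.216]
tool_rot: [-1.094, 1.314, 1.158]
contact_force: [1.0, 0.4, 0.1]
finger_gap: 0.0298
```

```bash
python3 - <<'E'
from h import *
to([.5755,.0962,.2],215)
E
```

```text
t 8.7 pos [0.4957 0.0967 0.216 ] gap 0.0298 q6 -1.413 jawyaw 172.93 F [1.  0.4 0.1] M [ 0.009 -0.035 -0.036]
 slide(mm) [ 11.2 -80.    9.4]
 dr(deg) [-42.04   0.66  -3.48]  slide after rot [ 16.  -65.1 -46.2]
```

Call:
servo_tool --dr '[[-8,0.6,-3.5],[-7,0,0],[-7,0,0],[-7,0,0],[-7,0,0],[-4,0,0],[0,0,0]]' --slide '[[0,0,0],[0,0,0],[0,0,0],[0,0,0],[0,0,0],[0,0,0],[0,0,0]]' --fingers '[0.03,0.03,0.03,0.03,0.03,0.03,0.03]'

```text
time: 9.4
ee_pos: [0.4851, 0.0963, 0.2042]
tool_rot: [-1.634, 0.89, 1.654]
contact_force: [-0.4, -0.0, -0.2]
finger_gap: 0.0297
```

```bash
python3 - <<'E'
from h import *
to([.5755,.0962,.2],215)
E
```

```text
t 9.4 pos [0.4851 0.0963 0.2042] gap 0.0297 q6 -2.128 jawyaw -145.57 F [-0.4 -0.  -0.2] M [0.011 0.008 0.014]
 slide(mm) [  2.2 -74.6 -51.2]
 dr(deg) [-0.57 -0.15 -1.6 ]  slide after rot [  4.2 -74.  -51.9]
```

Call:
servo_tool --dr '[[-0.5,-0.1,-1.6],[0,0,0],[0,0,0],[0,0,0],[0,0,0]]' --slide '[[0,-0.037,-0.026],[0,-0.037,-0.026],[0,0,0],[0,0,0],[0,0,0]]' --fingers '[0.03,0.03,0.03,0.03,0.03]'

```text
time: 9.9
ee_pos: [0.5717, 0.0957, 0.1959]
tool_rot: [-1.629, 0.868, 1.649]
contact_force: [-0.8, -0.2, -0.2]
finger_gap: 0.0299
```

```bash
python3 - <<'E'
from h import *
to([.5755,.0962,.15],215)
E
```

```text
t 9.9 pos [0.5717 0.0957 0.1959] gap 0.0299 q6 -2.146 jawyaw -145.48 F [-0.8 -0.2 -0.2] M [ 0.026 -0.015  0.017]
 slide(mm) [45.8 -4.  -2. ]
 dr(deg) [-0.48  0.39 -0.61]  slide after rot [45.9 -3.5 -1.8]
```

Call:
servo_tool --dr '[[-0.5,0.4,-0.6],[0,0,0],[0,0,0]]' --slide '[[0.02,-0.0035,-0.002],[0.022,0,0],[0,0,0]]' --fingers '[0.03,0.03,0.03]'

```text
time: 10.2
ee_pos: [0.5722, 0.0963, 0.1539]
tool_rot: [-1.643, 0.856, 1.642]
contact_force: [0.1, 0.5, 0.1]
finger_gap: 0.0301
```

```bash
python3 - <<'E'
from h import *
to([.5755,.0962,.097],215)
E
```

```text
t 10.2 pos [0.5722 0.0963 0.1539] gap 0.0301 q6 -2.152 jawyaw -145.04 F [0.1 0.5 0.1] M [0.037 0.019 0.015]
 slide(mm) [56.9 -2.6 -2. ]
 dr(deg) [-0.04 -0.03  0.01]  slide after rot [56.9 -2.6 -2. ]
```

Call:
servo_tool --dr '[[0,0,0],[0,0,0],[0,0,0],[0,0,0]]' --slide '[[0.005,-0.003,-0.002],[0.022,0,0],[0.022,0,0],[0,0,0]]' --fingers '[0.03,0.03,0.03,0.03]'

```text
time: 10.6
ee_pos: [0.5764, 0.0969, 0.1086]
tool_rot: [-1.647, 0.853, 1.636]
contact_force: [-1.0, -0.3, 0.0]
finger_gap: 0.0299
```

```bash
python3 - <<'E'
from h import *
to([.5755,.0962,.096],215)
E
```

```text
t 10.6 pos [0.5764 0.0969 0.1086] gap 0.0299 q6 -2.151 jawyaw -145.06 F [-1.  -0.3  0. ] M [ 0.017  0.019 -0.015]
 slide(mm) [12.6  1.2  0. ]
 dr(deg) [-0.06 -0.22  0.3 ]  slide after rot [12.6  1.1 -0. ]
```

Call:
servo_tool --dr '[[0,-0.2,0.3],[0,0,0],[0,0,0],[0,0,0],[0,0,0],[0,0,0]]' --slide '[[0.012,0.001,0],[0.001,0,0],[0,0,0],[0,0,0],[0,0,0],[0,0,0]]' --fingers '[0.03,0.02,0.0,0.0,0.0,0.0]' --newtons 60

```text
time: 11.2
ee_pos: [0.5765, 0.0959, 0.0983]
tool_rot: [-1.644, 0.856, 1.64]
contact_force: [-0.3, -0.6, -2.9]
finger_gap: 0.0122
```

```bash
python3 - <<'E'
from h import *
to([.5755,.0962,.096],215)
shot('wrist','w5')
E
```

```text
t 11.2 pos [0.5765 0.0959 0.0983] gap 0.0122 q6 -2.152 jawyaw -145.09 F [-0.3 -0.6 -2.9] M [-0.04  -0.018  0.076]
 slide(mm) [2.3 0.7 0.8]
 dr(deg) [-0.09 -0.12  0.07]  slide after rot [2.3 0.7 0.8]
```

View pics/w5.png

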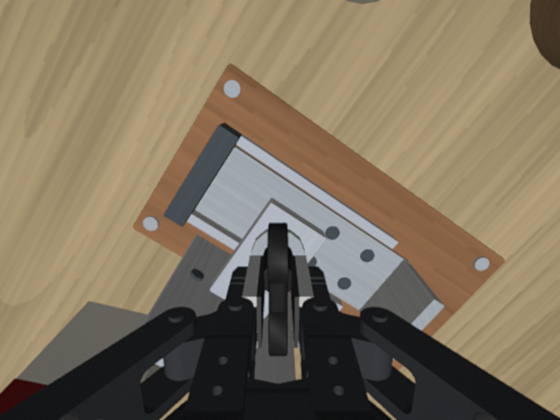

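The blade stands upright between the pads at about (278,290). The wrist picture also shows the bracket against the stop. Now I'll turn clockwise (+x of the tool) in small batches, watching the moment.

Call:
servo_tool --dr '[[0,0,0],[0,0,0],[4,0,0],[4,0,0],[4,0,0]]' --slide '[[0,0,0],[0,0,0],[0,0,0],[0,0,0],[0,0,0]]' --fingers '[0,0,0,0,0]'

```text
time: 11.75
ee_pos: [0.5766, 0.096, 0.0983]
tool_rot: [-1.495, 0.996, 1.491]
contact_force: [-0.0, -0.9, -3.3]
finger_gap: 0.0124
```

```bash
python3 - <<'E'
from h import *
to([.5755,.0962,.096],215)
E
```

```text
t 11.75 pos [0.5766 0.096  0.0983] gap 0.0124 q6 -1.937 jawyaw -157.43 F [-0.  -0.9 -3.3] M [-0.065  0.029  0.165]
 slide(mm) [2.3 0.9 0.7]
 dr(deg) [-12.43  -0.12   0.08]  slide after rot [2.3 0.8 0.8]
```

Call:
servo_tool --dr '[[4,0,0],[4,0,0],[4,0,0]]' --slide '[[0,0,0],[0,0,0],[0,0,0]]' --fingers '[0,0,0]'

```text
time: 12.05
ee_pos: [0.5767, 0.096, 0.0983]
tool_rot: [-1.341, 1.12, 1.336]
contact_force: [-0.4, -0.6, -2.7]
finger_gap: 0.0122
```

```bash
cat > m.py <<'E'
from h import *
o,R,q=state(); a=np.degrees(np.arctan2(R[1,1],R[0,1]))
d=(-145.09-a)%360; up=(R.T@np.array([0,0,1]))
print('t %.2f turned %.1f deg (%.3f rad) Mz %.3f Mxy %s F %s pos %s gap %.4f tau6 %.3f tilt %s'%(o['time'],d,np.radians(d),o['ft_torque'][2],np.round(o['ft_torque'][:2],2),np.round(o['contact_force'],1),q.round(4),o['finger_gap'],o['tau'][5],np.degrees(up[1:]).round(1)))
E
python3 m.py
```

```text
t 12.05 turned 24.8 deg (0.432 rad) Mz 0.223 Mxy [-0.1   0.04] F [-0.4 -0.6 -2.7] pos [0.5767 0.096  0.0983] gap 0.0122 tau6 -0.554 tilt [-0.1 -0.1]
```

Call:
servo_tool --dr '[[3,0,0]]' --slide '[[0,0,0]]' --fingers '[0]'

```text
time: 12.15
ee_pos: [0.5767, 0.096, 0.0983]
tool_rot: [-1.301, 1.148, 1.296]
contact_force: [-0.0, -1.0, -3.1]
finger_gap: 0.0122
```

```bash
python3 m.py
```

```text
t 12.15 turned 27.9 deg (0.487 rad) Mz 0.205 Mxy [-0.13  0.04] F [-0.  -1.  -3.1] pos [0.5767 0.096  0.0983] gap 0.0122 tau6 -0.272 tilt [-0.1 -0.1]
```

Call:
servo_tool --dr '[[3,0,0]]' --slide '[[0,0,0]]' --fingers '[0]'

```text
time: 12.25
ee_pos: [0.5767, 0.096, 0.0983]
tool_rot: [-1.262, 1.176, 1.257]
contact_force: [-0.1, -0.4, -3.9]
finger_gap: 0.0122
```

```bash
python3 m.py
```

```text
t 12.25 turned 31.0 deg (0.541 rad) Mz 0.177 Mxy [-0.12  0.06] F [-0.1 -0.4 -3.9] pos [0.5767 0.096  0.0983] gap 0.0122 tau6 -0.362 tilt [-0.1 -0.1]
```

Call:
servo_tool --dr '[[3,0,0]]' --slide '[[0,0,0]]' --fingers '[0]'

```text
time: 12.35
ee_pos: [0.5768, 0.096, 0.0983]
tool_rot: [-1.222, 1.202, 1.217]
contact_force: [-0.3, -0.4, -3.0]
finger_gap: 0.0126
```

```bash
python3 m.py
```

```text
t 12.35 turned 34.1 deg (0.595 rad) Mz 0.167 Mxy [-0.17 -0.01] F [-0.3 -0.4 -3. ] pos [0.5768 0.096  0.0983] gap 0.0126 tau6 -0.363 tilt [-0.1 -0.1]
```

Call:
servo_tool --dr '[[3,0,0],[3,0,0]]' --slide '[[0,0,0],[0,0,0]]' --fingers '[0,0]'

```text
time: 12.55
ee_pos: [0.5768, 0.096, 0.0983]
tool_rot: [-1.142, 1.252, 1.137]
contact_force: [0.1, -0.5, -2.5]
finger_gap: 0.0125
```

```bash
python3 m.py
```

```text
t 12.55 turned 40.3 deg (0.703 rad) Mz 0.211 Mxy [-0.13  0.05] F [ 0.1 -0.5 -2.5] pos [0.5768 0.096  0.0983] gap 0.0125 tau6 -0.365 tilt [-0.2 -0.1]
```

Call:
servo_tool --dr '[[3,0,0],[3,0,0]]' --slide '[[0,0,0],[0,0,0]]' --fingers '[0,0]'

```text
time: 12.75
ee_pos: [0.5768, 0.096, 0.0983]
tool_rot: [-1.062, 1.298, 1.056]
contact_force: [-0.3, -1.0, -2.6]
finger_gap: 0.0122
```

```bash
python3 m.py
```

```text
t 12.75 turned 46.5 deg (0.812 rad) Mz 0.218 Mxy [-0.14  0.07] F [-0.3 -1.  -2.6] pos [0.5768 0.096  0.0983] gap 0.0122 tau6 -0.365 tilt [-0.2 -0.1]
```

Call:
servo_tool --dr '[[3,0,0],[3,0,0]]' --slide '[[0,0,0],[0,0,0]]' --fingers '[0,0]'

```text
time: 12.95
ee_pos: [0.5769, 0.096, 0.0983]
tool_rot: [-0.98, 1.34, 0.974]
contact_force: [-1.0, -0.8, -3.5]
finger_gap: 0.0121
```

```bash
python3 m.py
```

```text
t 12.95 turned 52.7 deg (0.920 rad) Mz 0.246 Mxy [-0.1   0.06] F [-1.  -0.8 -3.5] pos [0.5769 0.096  0.0983] gap 0.0121 tau6 -0.365 tilt [-0.2 -0.1]
```

Call:
servo_tool --dr '[[3,0,0],[3,0,0]]' --slide '[[0,0,0],[0,0,0]]' --fingers '[0,0]'

```text
time: 13.15
ee_pos: [0.5769, 0.096, 0.0983]
tool_rot: [-0.899, 1.378, 0.892]
contact_force: [-0.3, -0.2, -2.9]
finger_gap: 0.012
```

```bash
python3 m.py
```

```text
t 13.15 turned 58.9 deg (1.028 rad) Mz 0.245 Mxy [-0.16  0.06] F [-0.3 -0.2 -2.9] pos [0.5769 0.096  0.0983] gap 0.0120 tau6 -0.365 tilt [-0.2 -0.1]
```

Call:
servo_tool --dr '[[3,0,0],[3,0,0]]' --slide '[[0,0,0],[0,0,0]]' --fingers '[0,0]'

```text
time: 13.35
ee_pos: [0.577, 0.0959, 0.0984]
tool_rot: [-0.816, 1.413, 0.809]
contact_force: [0.4, -1.3, -3.3]
finger_gap: 0.0124
```

```bash
python3 m.py
```

```text
t 13.35 turned 65.1 deg (1.136 rad) Mz 0.187 Mxy [-0.11  0.02] F [ 0.4 -1.3 -3.3] pos [0.577  0.0959 0.0984] gap 0.0124 tau6 -0.365 tilt [-0.2 -0.1]
```

Call:
servo_tool --dr '[[3,0,0],[3,0,0]]' --slide '[[0,0,0],[0,0,0]]' --fingers '[0,0]'

```text
time: 13.55
ee_pos: [0.577, 0.0959, 0.0983]
tool_rot: [-0.733, 1.444, 0.726]
contact_force: [0.8, -1.0, -2.4]
finger_gap: 0.0123
```

```bash
python3 m.py
```

```text
t 13.55 turned 71.3 deg (1.245 rad) Mz 0.202 Mxy [-0.13  0.07] F [ 0.8 -1.  -2.4] pos [0.577  0.0959 0.0983] gap 0.0123 tau6 -0.360 tilt [-0.2 -0.1]
```

Call:
servo_tool --dr '[[3,0,0],[3,0,0]]' --slide '[[0,0,0],[0,0,0]]' --fingers '[0,0]'

```text
time: 13.75
ee_pos: [0.5771, 0.0959, 0.0984]
tool_rot: [-0.65, 1.471, 0.642]
contact_force: [-0.1, -0.6, -2.5]
finger_gap: 0.0123
```

```bash
python3 m.py
```

```text
t 13.75 turned 77.5 deg (1.353 rad) Mz 0.212 Mxy [-0.13  0.02] F [-0.1 -0.6 -2.5] pos [0.5771 0.0959 0.0984] gap 0.0123 tau6 -0.339 tilt [-0.3 -0. ]
```

```bash
python3 - <<'E'
from h import *
shot('wrist','w6'); shot('top','t6')
im=cv2.imread('pics/t6.png');cv2.imwrite('pics/t6z.png',cv2.resize(im[190:310,205:285],None,fx=5,fy=5,interpolation=cv2.INTER_CUBIC))
E
python3 m.py
```

```text
t 13.85 turned 77.4 deg (1.351 rad) Mz 0.117 Mxy [-0.11  0.06] F [-0.2 -0.5 -3.4] pos [0.577  0.0959 0.0983] gap 0.0123 tau6 0.468 tilt [-0.3 -0. ]
```

View pics/w6.png

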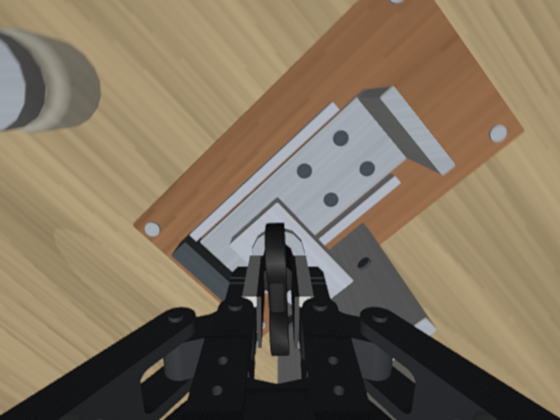

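The blade has followed the jaws (top of the blade at about (276,250), skew ~2°), so I'll continue turning.

Call:
servo_tool --dr '[[3,0,0],[3,0,0]]' --slide '[[0,0,0],[0,0,0]]' --fingers '[0,0]'

```text
time: 14.05
ee_pos: [0.577, 0.0958, 0.0983]
tool_rot: [-0.571, 1.494, 0.563]
contact_force: [-0.8, 0.1, -3.2]
finger_gap: 0.0122
```

```bash
python3 m.py
```

```text
t 14.05 turned 83.4 deg (1.455 rad) Mz 0.229 Mxy [-0.11  0.05] F [-0.8  0.1 -3.2] pos [0.577  0.0958 0.0983] gap 0.0122 tau6 -0.305 tilt [-0.3 -0. ]
```

Call:
servo_tool --dr '[[3,0,0],[3,0,0]]' --slide '[[0,0,0],[0,0,0]]' --fingers '[0,0]'

```text
time: 14.25
ee_pos: [0.5771, 0.0958, 0.0983]
tool_rot: [-0.489, 1.514, 0.481]
contact_force: [0.0, -0.2, -4.1]
finger_gap: 0.0122
```

```bash
python3 m.py
```

```text
t 14.25 turned 89.4 deg (1.561 rad) Mz 0.290 Mxy [-0.16  0.  ] F [ 0.  -0.2 -4.1] pos [0.5771 0.0958 0.0983] gap 0.0122 tau6 -0.284 tilt [-0.3 -0. ]
```

Call:
servo_tool --dr '[[3,0,0],[3,0,0]]' --slide '[[0,0,0],[0,0,0]]' --fingers '[0,0]'

```text
time: 14.45
ee_pos: [0.5771, 0.0958, 0.0983]
tool_rot: [-0.407, 1.531, 0.399]
contact_force: [-0.2, -0.3, -3.5]
finger_gap: 0.012
```

```bash
python3 m.py
```

```text
t 14.45 turned 95.4 deg (1.666 rad) Mz 0.256 Mxy [-0.16  0.05] F [-0.2 -0.3 -3.5] pos [0.5771 0.0958 0.0983] gap 0.0120 tau6 -0.264 tilt [-0.3  0. ]
```

Call:
servo_tool --dr '[[2,0,0]]' --slide '[[0,0,0]]' --fingers '[0]'

```text
time: 14.55
ee_pos: [0.5771, 0.0958, 0.0983]
tool_rot: [-0.38, 1.536, 0.372]
contact_force: [-1.2, -0.7, -3.0]
finger_gap: 0.0121
```

```bash
python3 m.py
```

```text
t 14.55 turned 97.4 deg (1.700 rad) Mz 0.299 Mxy [-0.18  0.05] F [-1.2 -0.7 -3. ] pos [0.5771 0.0958 0.0983] gap 0.0121 tau6 0.025 tilt [-0.3  0. ]
```

Call:
servo_tool --dr '[[0,0,0]]' --slide '[[0,0,0]]' --fingers '[0]'

```text
time: 14.65
ee_pos: [0.5771, 0.0958, 0.0983]
tool_rot: [-0.381, 1.536, 0.373]
contact_force: [-1.3, -0.2, -3.1]
finger_gap: 0.0121
```

```bash
python3 m.py; python3 -c "
from h import *
shot('wrist','w7')"; python3 m.py
```

```text
t 14.65 turned 97.3 deg (1.699 rad) Mz 0.153 Mxy [-0.13  0.07] F [-1.3 -0.2 -3.1] pos [0.5771 0.0958 0.0983] gap 0.0121 tau6 0.412 tilt [-0.3  0. ]
t 14.70 turned 97.3 deg (1.699 rad) Mz 0.215 Mxy [-0.07  0.03] F [-0.4 -0.  -3. ] pos [0.5771 0.0958 0.0983] gap 0.0124 tau6 0.247 tilt [-0.3  0. ]
```

View pics/w7.png

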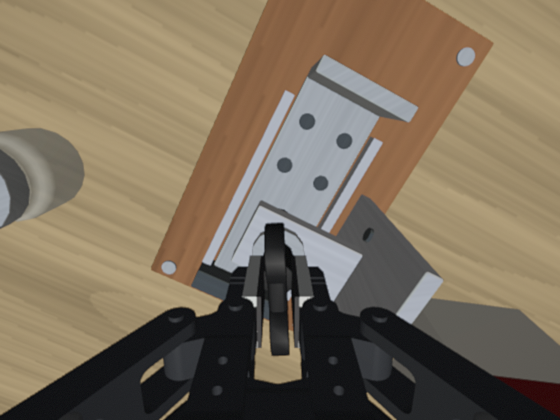

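The moving torque has risen from 0.208 to 0.30 N m, and the joint-6 trend puts first contact near 1.22 rad. Both point to about 25 N. I'll release to a narrow opening, because the panel is close, and lift.

Call:
servo_tool --dr '[[0,0,0],[0,0,0],[0,0,0],[0,0,0]]' --slide '[[0,0,0],[0,0,0],[0,0,0],[0,0,0]]' --fingers '[0.028,0.028,0.028,0.028]'

```text
time: 15.1
ee_pos: [0.5789, 0.0962, 0.1001]
tool_rot: [-0.384, 1.531, 0.375]
contact_force: [-0.4, 0.1, -0.1]
finger_gap: 0.0278
```

```bash
python3 m.py
```

```text
t 15.10 turned 97.2 deg (1.696 rad) Mz -0.040 Mxy [ 0.   -0.03] F [-0.4  0.1 -0.1] pos [0.5789 0.0962 0.1001] gap 0.0278 tau6 -0.001 tilt [-0.4  0.3]
```

Call:
servo_tool --dr '[[0,0,0],[0,0,0],[0,0,0],[0,0,0],[0,0,0],[0,0,0],[0,0,0]]' --slide '[[-0.01,0,0],[-0.02,0,0],[-0.03,0,0],[-0.04,0,0],[-0.04,0,0],[-0.02,0,0],[0,0,0]]' --fingers '[0.028,0.028,0.028,0.028,0.028,0.028,0.028]'

```text
time: 15.8
ee_pos: [0.577, 0.0969, 0.2705]
tool_rot: [-0.384, 1.529, 0.375]
contact_force: [-0.4, 1.5, 0.2]
finger_gap: 0.0276
```

```bash
python3 - <<'E'
from h import *
to([.5753,.0962,.25])
shot('wrist','w8')
f=np.load('pics/w8.npz'); P=cloud('wrist',f['d'],f)
for nm,lo,hi,box in [('panel',.122,.14,(.5,.65,.12,.17)),('wing',.11,.14,(.53,.62,.06,.13)),('flange',.07,.1,(.43,.53,.05,.14)),('stop',.036,.05,(.622,.66,.04,.15))]:
    m=(P[...,2]>lo)&(P[...,2]<hi)&(P[...,0]>box[0])&(P[...,0]<box[1])&(P[...,1]>box[2])&(P[...,1]<box[3])
    Q=P[m]; 
    if len(Q)<10: print(nm,len(Q)); continue
    (cx,cy),(w,h),a=cv2.minAreaRect((Q[:,:2]*1000).astype(np.float32))
    print(nm,len(Q),'rect',round(cx,1),round(cy,1),round(w,1),round(h,1),round(a,1))
E
```

```text
t 15.8 pos [0.577  0.0969 0.2705] gap 0.0276 q6 -0.454 jawyaw 117.78 F [-0.4  1.5  0.2] M [0.047 0.012 0.036]
 slide(mm) [20.5  0.3 -1.9]
panel 863 rect 574.9 141.4 80.0 8.8 0.6
wing 593 rect 574.7 95.1 58.4 8.0 30.3
flange 498 rect 484.4 93.9 8.1 49.9 0.9
stop 701 rect 631.9 96.1 14.4 66.9 0.6
```

View pics/w8.png

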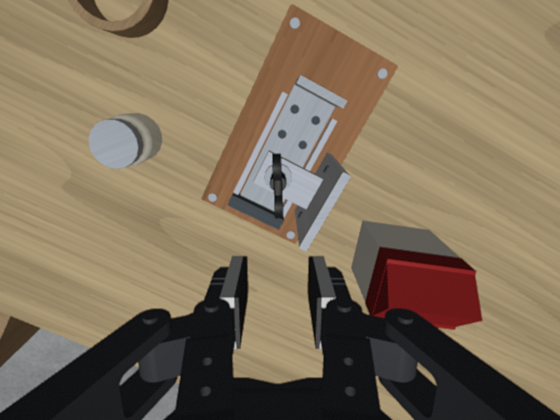

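The blade turned 94.8° and stayed put after release. The flange is at 0.4844 and the stop centre at 0.632, so the bracket is still home. Nothing touches the gripper, so I'm handing in.

```bash
python3 -c "
from h import *
print(ctrl.sign_off())"
```

```text
the job is handed in; nothing more can be done
None
```

The bracket is home against the end stop, and I estimate about 25 N of clamping force. The job was handed in at about 16 s with the gripper open and clear. `sign_off` reports no verdict, so I don't know the official result.

**Bracket:** I gripped it by the flange and slid it about 29 mm. Drag was 2 to 3 N, and at the stop it held against about 11 N without moving further. The last wrist image puts its front edge at x ≈ 0.6254 m and the stop face at about 0.625 m, which agree to within 1 mm.

**Clamp:** I turned the wing screw about 95° clockwise in one continuous grasp of about 1.7 rad, a little over the 1.5 rad per grasp the notes mention.
- **Torque:** the turning moment rose from about 0.21 to 0.30 N m, which gives roughly 23 N. The readings are noisy, so that could be off by about 6 N.
- **Angle past contact:** joint 6's torque trend puts first contact near 1.22 rad, which gives 25 to 28 N.
- **Disagreement:** the wings ended about 2.5° behind the jaws. That lag was there before contact, so I ignored it. If it grew during clamping, the force is 1 to 2 N lower.

**Surroundings:** there were no unexpected contact forces near the panel. I did not move near the carton, jar or tape roll, and the last image shows them still standing, though I did not re-measure their positions.

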